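Pop out the spent green filter cartridge

ROBOT

A 6-joint arm with a two-finger parallel gripper is mounted at the origin on the work surface. World frame = base frame: x ahead of the robot, y to its left, z up, the work surface at z = 0. Lengths are in mm, angles in degrees, forces in N, time in s.
With the tool pointing down it reaches from about 375 to 975 mm from the base axis. Payload 3.8 kg.
Tool frame: the origin (TCP) lies midway between the tips of the shut fingers; the grasp point (between the pads) lies 19 mm behind it; y points along the fingers, x is the direction in which the jaws open and shut, and the axes are right-handed (so a half turn about y gives the same grasp; the last joint's range is limited). The gripper opens to 88 mm and grips with 3 to 60 N. Pads are 18 mm wide; open, the fingers measure 123 mm over their backs; the gripper's body (75 mm by 187 mm) begins 45 mm behind the grasp point.
Start: joints at [67.729, 15.12, 91.902, -0, 72.978, -2.114], TCP at [232.594, 633.654, 203.806] pointing down, gripper open.
Joint ranges: [-150.88, 150.88], [-54.13, 125.18], [17.81, 147.31], [-75.09, 255.09], [0, 152.58], [-146.25, 146.25]. Speed limits (degrees/s): [147.25, 147.25, 180, 180, 180, 180].

INTERFACE

Orientations are given as [roll, pitch, yaw] about the fixed x, y, z axes, in that order (R = Rz(yaw) Ry(pitch) Rx(roll)).
In Python, from station import readout, imaging, arm gives the robot as it stands. The module is installed in compiled form; this text tells all that it offers.
- The arm moves only by the shell command python3 -m crank 'ROWS' [FORCE]. ROWS is JSON, a list of rows, each an object with "offset": the shift along the tool's x, y, z in m, a list of three; "dr": the turn, a rotation vector about the tool's x, y, z in degrees, a list of three; "fingers": the opening, from 0 (shut) to 1 (fully open). A call has 1 to 8 rows; each row shifts and turns the pose as measured when the row begins, along the tool's axes as they then stand; what a row does not reach is not made up. A row lasts 1/8 s, in which the tool goes at most 62.5 mm and 10.7 degrees, less where a joint would pass 70% of its speed; a pose out of reach is approached as far as the arm can. A call is refused whole if a number of a shift passes 0.0625 or a number of a turn 10.7, either way. A call with a gripper value outside its range is refused whole. The fingers move at their own pace and stop on an object; FORCE is the grip in N (left out, the last holds). Time passes only in rows, so rows that do not move let the fingers close. It gives the time, the measured TCP pose, the force and the opening at its end, in the units of the state.
- readout.sense(): the state, without advancing time (a new reading comes with each control period).
- imaging.read_camera(name): name is "side" or "top" or "wrist"; returns a dict with "color" (384x512x3 uint8, red, green, blue), "intrinsics" (3x3 intrinsics, pixels), "dist" ([k1, k2, p1, p2, k3] as OpenCV has them; the pictures are not rectified), "pose" (4x4, takes a point from camera to world coordinates). Camera axes: x right, y up, looking along -z (the intrinsics and any distortion apply to the point x, -y, -z); pixel columns grow to the right and rows downward; lengths in mm; the calibration is good to about 2 mm. A picture is of the moment at which its call begins. There is no depth.
- arm.sign_off(): hands the job in, once; it reports no verdict.
The state is a dict: "t": time; "joint_positions": joint angles; "joint_velocities": joint speeds; "joint_efforts": joint torques, N m; "position": TCP position; "orientation": TCP orientation; "contact_force": force on the tool from outside, world axes, zero at the start; "ft_torque": the same for the moment, N m; "width": finger opening in mm.
Only numpy, scipy, OpenCV 4.12 (cv2) and the standard library are available. Lean on these libraries where they do the work, as an engineer would, in place of code of your own. Each camera call takes 0.05 s, during which the arm holds its last target. There are 200 camera calls.

TASK

The green-capped filter cartridge in the grey filter station is used up. Press it down until its bay lets go and it springs up, then lift it out and stand it upright on its foot in the red drip tray without dropping it. Leave the blue and yellow cartridges latched in their bays.

Things in the scene. Friction and masses are not known exactly. Their poses are not given: they have to be found in the camera images.
- green_cartridge: Spent filter cartridge in one of three bays of the grey station: upright, round, 34 mm across, 85 mm tall, 60 g. Green cap is the top 33 mm (grip here). Foot disc 12 mm high, then 20 mm waist up to 40 mm, then 34 mm wide. Origin: centre of underside; z up. Latched: underside 22, top 107 mm above table; cannot be pulled out. Sprung up: underside 52, top 137 mm; lifts out loosely.
- blue_cartridge: Same cartridge, blue cap, same origin, latched in another bay. How any bay works: push the cap straight down with 3 to 6 N; it travels 9 mm to a hard stop; the latch lets go after 5 to 8 mm, so push to the stop. As you let up, a spring raises the cartridge to 30 mm above its latched height and holds it there; its foot is still 43 mm inside the bore.
- yellow_cartridge: Same cartridge, yellow cap, same origin, latched in the remaining bay. The station is a fixed grey metal block 120 x 250 mm, 95 mm high; its three upright 38 mm bores stand 75 mm apart in a row along its long side, so the three cartridges' centres lie on one line. Which is in which bay varies. Latched caps stand 12 mm proud of the block.
- drip_tray: Shallow open red plastic tray fixed on the table, 130 x 130 mm outside, 18 mm high, walls 4 mm thick, inner floor 4 mm above the table. Origin at the centre of its underside, x and y along its sides, z up.
Things that resemble listed ones, but are neither listed nor needed, are in the scene too. Of the things like the drip_tray, leave any that is pink, turquoise or white; of the rest the larger one is meant.

How it is judged:
By the outcome, as a careful person would: the job done as asked, in the order asked, and still so for the second after the job is handed in, with the robot touching nothing.
It also fails if it takes over 48 s, if anything falls off the work surface, if the arm or the gripper's body presses on something with over 40 N, if the wrist force passes 120 N, or if a joint passes its speed limit or range.

## Working session

There is one attempt and no reset: what is moved stays moved. The work goes in short steps, Python scripts to look and compute and a shell command to move; the robot and the scene stay as the last step left them, time stands still between calls to the robot, and variables do not carry over. Pictures are saved under pics/ and viewed, about 8 in all and at most 12, crops included, and the job is handed in when it is done.

```bash
mkdir -p pics
cat > h.py <<'E'
import numpy as np, cv2
from station import readout, imaging, arm
def shot(n,f=None):
    c=imaging.read_camera(n)
    if f: cv2.imwrite('pics/'+f,c['color'][:,:,::-1])
    return c
def ray(c,uv):
    p=cv2.undistortPoints(np.array([[uv]],float),np.array(c['intrinsics']),np.array(c['dist']))[0,0]
    T=np.array(c['pose']); d=T[:3,:3]@np.array([p[0],-p[1],-1]); return T[:3,3],d
def onz(c,uv,z):
    o,d=ray(c,uv); return (o+d*(z-o[2])/d[2]).round(1)
def blobs(c,h0,h1,smin=90,vmin=50,amin=60):
    hsv=cv2.cvtColor(c['color'],cv2.COLOR_RGB2HSV)
    m=cv2.inRange(hsv,(h0,smin,vmin),(h1,255,255))
    n,l,s,ce=cv2.connectedComponentsWithStats(m)
    return [(ce[i].round(1),s[i].tolist()) for i in range(1,n) if s[i][4]>amin],l
E
python3 - <<'E'
from h import *
a=shot('top');b=shot('side')
cv2.imwrite('pics/1.png',cv2.resize(np.vstack([a['color'],b['color']])[:,:,::-1],(400*1,600)) if 0 else np.hstack([cv2.resize(a['color'],(400,300)),cv2.resize(b['color'],(400,300))])[:,:,::-1])
cv2.imwrite('pics/top.png',a['color'][:,:,::-1])
import pickle;pickle.dump((a,b),open('ab.pkl','wb'))
print(np.array(a['pose']).round(2),a['intrinsics'])
print(readout.sense())
E
```

```text
[[-2.0000e-02  9.9000e-01 -1.5000e-01  2.6388e+02]
 [-1.0000e+00 -2.0000e-02 -1.0000e-02 -3.0770e+01]
 [-2.0000e-02  1.5000e-01  9.9000e-01  9.9870e+02]
 [ 0.0000e+00  0.0000e+00  0.0000e+00  1.0000e+00]] [[460.74824883   0.         254.16719751]
 [  0.         460.74824883 188.14597756]
 [  0.           0.           1.        ]]
{'t': 0.1, 'joint_positions': array([ 6.77294688e+01,  1.51659305e+01,  9.19728421e+01, -3.84717665e-04,
        7.29782545e+01, -2.11504443e+00]), 'joint_velocities': array([ 0.06973091, -0.13121503, -0.19327765,  0.03223947, -0.03194973,
        0.02326293]), 'joint_efforts': array([ 1.48257903e-03, -5.03614855e+01, -3.58074582e+01,  7.30597135e-02,
        2.32498714e-02, -5.63986396e-05]), 'position': array([232.3261676 , 632.99692867, 202.6053234 ]), 'orientation': array([-89.99604836,   0.11696093,  69.8446303 ]), 'contact_force': array([-0.15321969, -0.33490566,  0.29669813]), 'ft_torque': array([0.02011514, 0.04398255, 0.01985875]), 'width': 88.09407790356154}
```

View pics/top.png

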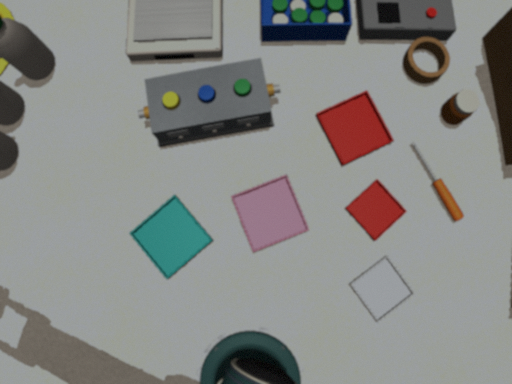

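View pics/1.png

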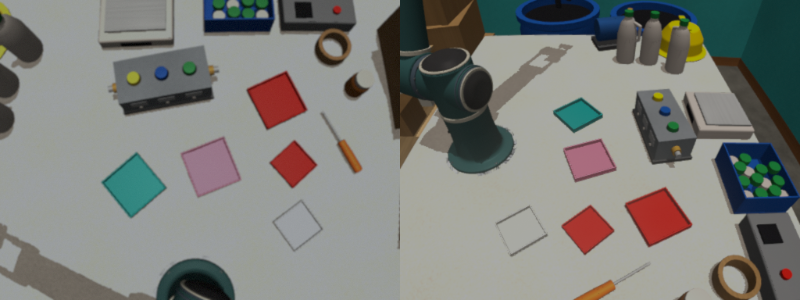

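The top view shows the station with its caps: yellow (171,99), blue (207,93) and green (242,87). Tray candidates are large red (355,128), small red (376,210), pink (270,213), turquoise (172,237) and white (381,288). Pink, turquoise and white are excluded, so the larger red one is meant. The green caps in the blue crate at (305,10) are decoys. I'll measure these and check them in a crop.

Run:
```python
from h import *
import pickle
a,b=pickle.load(open('ab.pkl','rb'))
for n,c in (('top',a),('side',b)):
  for k,r,z in (('green',(45,85),107),('blue',(100,130),107),('yel',(20,35),107)):
    for ce,s in blobs(c,*r,amin=40)[0]: 
        if n=='side' or (140<ce[0]<270 and 60<ce[1]<130): print(n,k,ce,s,onz(c,ce,z))
  hsv=cv2.cvtColor(c['color'],cv2.COLOR_RGB2HSV)
  m=cv2.inRange(hsv,(0,170,60),(6,255,255))|cv2.inRange(hsv,(174,170,60),(180,255,255))
  for ct in cv2.findContours(m,0,1)[0]:
    if cv2.contourArea(ct)>1000:
      R=cv2.minAreaRect(ct); P=[onz(c,p,18) for p in cv2.boxPoints(R)]; 
      print(n,'red',R,onz(c,R[0],18)); print([p[:2].tolist() for p in P], [np.linalg.norm(P[i]-P[i-1]).round() for i in range(4)])
cv2.imwrite('pics/crop.png',cv2.resize(a['color'][60:240,140:410,::-1],(800,533),interpolation=2))
```

```text
top green [241.9  86.4] [234, 79, 17, 16, 206] [606.2   3.  107. ]
top blue [205.9  92.7] [198, 85, 17, 16, 222] [594.8  76.7 107. ]
top yel [170.4  99.9] [162, 92, 18, 17, 237] [581.9 149.7 107. ]
top red ((375.28179931640625, 209.64645385742188), (41.77313232421875, 41.47581481933594), 48.01278305053711) [ 356.3 -276.3   18. ]
[[361.5, -212.5], [420.3, -283.2], [351.1, -341.0], [293.4, -269.9]] [np.float64(89.0), np.float64(92.0), np.float64(90.0), np.float64(92.0)]
top red ((354.00006103515625, 127.5), (56.348915100097656, 55.901695251464844), 63.43495178222656) [ 539.4 -239.9   18. ]
[[570.0, -157.6], [627.1, -273.8], [509.3, -322.5], [455.1, -207.7]] [np.float64(125.0), np.float64(129.0), np.float64(127.0), np.float64(127.0)]
side green [293.1  16.2] [288, 12, 11, 10, 83] [550.4 894.7 107. ]
side green [326.5  17.6] [321, 13, 12, 11, 87] [691.1 891.2 107. ]
side green [364.5  27.6] [358, 23, 13, 11, 87] [832.5 799.3 107. ]
side green [349.4 161.8] [343, 156, 14, 13, 148] [609.8  -4.9 107. ]
side green [439.1 215.9] [428, 196, 22, 46, 510] [ 770.4 -165.4  107. ]
side green [479.4
[... 533 characters left out ...]
615.1 107. ]
side yel [377.9  56. ] [366, 28, 26, 51, 882] [820.9 546.3 107. ]
side yel [329.8 123.8] [323, 118, 14, 12, 131] [585.8 141.2 107. ]
side red ((240.1585235595703, 292.0732116699219), (44.97804260253906, 47.32065200805664), 51.34019470214844) [ 361.6 -286.2   18. ]
[[297.5, -280.9], [369.0, -212.9], [425.1, -291.9], [355.0, -351.3]] [np.float64(91.0), np.float64(99.0), np.float64(97.0), np.float64(92.0)]
side red ((330.7622375488281, 274.34576416015625), (66.06472778320312, 59.270652770996094), 59.534454345703125) [ 545.5 -247.4   18. ]
[[460.7, -215.4], [581.5, -137.7], [627.4, -278.8], [516.1, -339.3]] [np.float64(136.0), np.float64(144.0), np.float64(148.0), np.float64(127.0)]
```

View pics/crop.png

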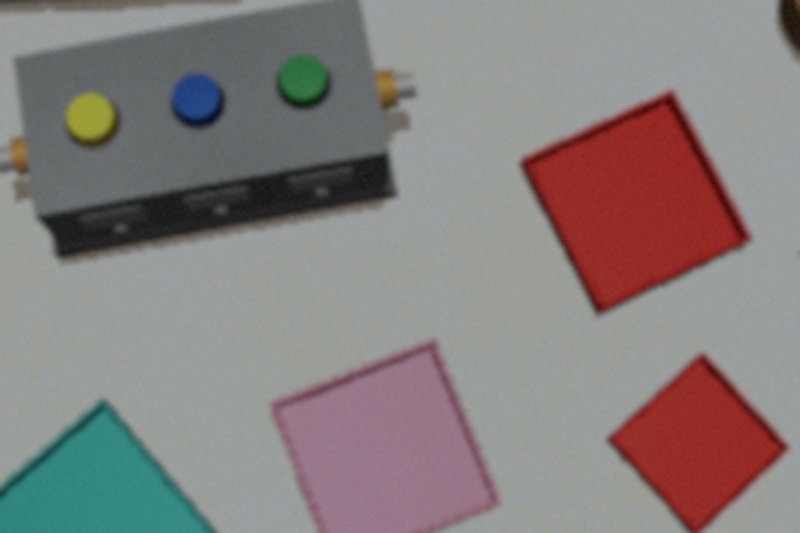

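The crop confirms it. Green is the right-hand cap of the row, and the larger red tray is at crop (636,203), full size (354,127). I'll turn the jaws perpendicular to the row (yaw about 9.4°) and then travel.

```bash
python3 -m crank '[{"offset":[0,0,0],"dr":[0,10,0],"fingers":0},{"offset":[0,0,0],"dr":[0,10,0],"fingers":0},{"offset":[0,0,0],"dr":[0,10,0],"fingers":0},{"offset":[0,0,0],"dr":[0,10,0],"fingers":0},{"offset":[0,0,0],"dr":[0,10,0],"fingers":0},{"offset":[0,0,0],"dr":[0,10,0],"fingers":0}]' 20
```

```text
t: 0.85
position: [231.2, 630.3, 197.7]
orientation: [-90.5, 0.3, 7.9]
contact_force: [0.6, -0.6, 0.1]
width: 30.2
```

```bash
python3 -m crank '[{"offset":[0.021,-0.001,-0.053],"dr":[0,0,0],"fingers":0},{"offset":[0.021,-0.001,-0.053],"dr":[0,0,0],"fingers":0},{"offset":[0.021,-0.001,-0.053],"dr":[0,0,0],"fingers":0},{"offset":[0.021,-0.001,-0.053],"dr":[0,0,0],"fingers":0},{"offset":[0.021,-0.001,-0.053],"dr":[0,0,0],"fingers":0},{"offset":[0.021,-0.001,-0.053],"dr":[0,0,0],"fingers":0},{"offset":[0.021,-0.001,-0.053],"dr":[0,0,0],"fingers":0},{"offset":[0.021,-0.001,-0.053],"dr":[0,0,0],"fingers":0}]'
```

```text
t: 1.85
position: [458.4, 223.5, 204.5]
orientation: [-90.7, 0.5, 8.3]
contact_force: [0.8, 0.5, 0.2]
width: 0.3
```

```bash
python3 -m crank '[{"offset":[0.023,-0.0005,-0.049],"dr":[0.7,0,0],"fingers":0},{"offset":[0.023,-0.0005,-0.049],"dr":[0,0,0],"fingers":0},{"offset":[0.023,-0.0005,-0.049],"dr":[0,0,0],"fingers":0},{"offset":[0.023,-0.0005,-0.049],"dr":[0,0,0],"fingers":0},{"offset":[0.023,-0.0005,-0.049],"dr":[0,0,0],"fingers":0},{"offset":[0,-0.0005,0],"dr":[0,0,0],"fingers":0}]'
python3 - <<'E'
from h import *
c=shot('wrist','w1.png')
s=readout.sense(); print(s['position'],s['orientation'],np.array(c['pose']).round(2))
for k,r in (('green',(45,85)),('blue',(100,130)),('yel',(20,35))):
    for ce,st in blobs(c,*r,amin=150)[0]: print(k,ce,st,onz(c,ce,107))
E
```

```text
t: 2.6
position: [610.6, -14.5, 204.6]
orientation: [-90.0, 0.6, 8.0]
contact_force: [0.5, 0.3, -0.8]
width: 0.2
[609.63077689 -12.85054302 204.59517575] [-89.91427009   0.67766931   8.02393252] [[ 9.9000e-01 -1.4000e-01 -3.0000e-02  6.0336e+02]
 [ 1.4000e-01  9.5000e-01  2.6000e-01  5.3400e+01]
 [-1.0000e-02 -2.7000e-01  9.6000e-01  3.8488e+02]
 [ 0.0000e+00  0.0000e+00  0.0000e+00  1.0000e+00]]
green [260.6 156.3] [242, 136, 38, 40, 1185] [609.6   4.3 107. ]
green [439.8 250.2] [424, 233, 33, 34, 836] [790.8 -61.4 107. ]
green [425.4 333.5] [400, 310, 60, 43, 1515] [ 803.2 -154.7  107. ]
green [480.6 321.6] [464, 310, 42, 27, 724] [ 854.2 -132.6  107. ]
blue [259.2  67.8] [239, 46, 42, 44, 1447] [598.2  76.8 107. ]
blue [447.5 231.4] [365, 194, 147, 83, 7089] [792.4 -41.7 107. ]
blue [497.6 334.2] [476, 311, 36, 42, 878] [ 876.2 -144.7  107. ]
```

View pics/w1.png

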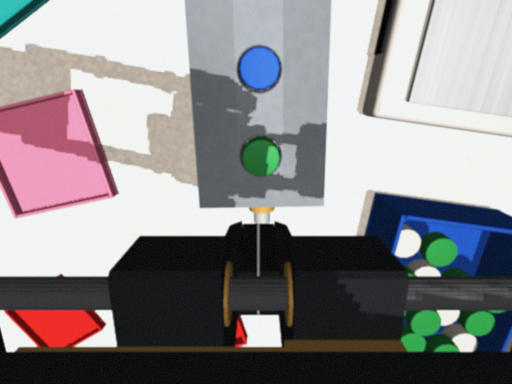

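The wrist view shows the green cap at (261,156) and blue at (259,68), with the fingers just past green. I'll correct by +17 mm in y and descend to just above the cap.

```bash
python3 -m crank '[{"offset":[0.001,0,0.017],"dr":[0,-1,-0.6],"fingers":0},{"offset":[0,0.035,0],"dr":[0,0,0],"fingers":0},{"offset":[0,0.03,0],"dr":[0,0,0],"fingers":0},{"offset":[0,0,0],"dr":[0,0,0],"fingers":0}]'; python3 -c "
from h import *
s=readout.sense();print(s['position'],s['orientation'],s['contact_force'])"
```

```text
t: 3.15
position: [604.8, 13.6, 138.8]
orientation: [-89.7, -0.0, 9.5]
contact_force: [-0.2, 0.5, -1.3]
width: 0.4
[604.81241491  13.60510724 138.79431146] [-8.97278114e+01 -4.45683665e-03  9.52602670e+00] [-0.23038647  0.470566   -1.33485855]
```

```bash
python3 -m crank '[{"offset":[0.002,0,-0.010],"dr":[0,0,0],"fingers":0},{"offset":[0,0,0],"dr":[0,0,0],"fingers":0},{"offset":[0,0.02,0],"dr":[0,0,0],"fingers":0},{"offset":[0,0,0],"dr":[0,0,0],"fingers":0}]'
```

```text
t: 3.65
position: [610.5, 5.9, 122.0]
orientation: [-89.8, -0.4, 9.7]
contact_force: [-0.6, -0.1, 0.6]
width: 0.1
```

```bash
python3 -m crank '[{"offset":[-0.002,0.010,-0.001],"dr":[0,0,0.4],"fingers":0},{"offset":[0,0.003,0],"dr":[0,0,0],"fingers":0},{"offset":[0,0.003,0],"dr":[0,0,0],"fingers":0}]';python3 -m crank '[{"offset":[0,0.003,0],"dr":[0,0,0],"fingers":0},{"offset":[0,0.003,0],"dr":[0,0,0],"fingers":0}]'
```

```text
t: 4.03
position: [608.9, 4.2, 104.9]
orientation: [-89.8, 0.1, 9.7]
contact_force: [0.3, -0.6, -0.4]
width: 0.1
t: 4.28
position: [609.0, 4.2, 98.6]
orientation: [-89.8, 0.0, 9.7]
contact_force: [-0.3, -0.2, -0.5]
width: 0.6
```

Run:
```python
from h import *
c=shot('wrist');d=shot('side')
cv2.imwrite('pics/w2.png',np.hstack([cv2.resize(c['color'],(400,300)),cv2.resize(d['color'][100:220,270:430],(400,300))])[:,:,::-1])
s=readout.sense(); print(s['position'],s['contact_force'],s['ft_torque'])
```

```text
[608.56938504   4.27376836  98.26820637] [-0.31604312  0.07988304  0.00769526] [-0.09955756  0.06355836  0.08658926]
```

View pics/w2.png

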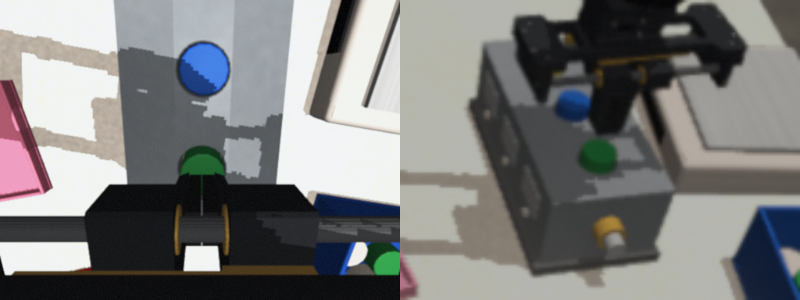

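The fingertip seems to be still above the green cap in both halves, and there is no force. I'll triangulate the tip against the reported TCP.

```bash
cat >> h.py <<'E'
def proj(c,P):
    T=np.array(c['pose']); p=T[:3,:3].T@(np.array(P,float)-T[:3,3]); q=np.array([[p[0],-p[1],-p[2]]])
    return cv2.projectPoints(q,np.zeros(3),np.zeros(3),np.array(c['intrinsics']),np.array(c['dist']))[0][0,0].round(1)
E
python3 - <<'E'
from h import *
W=shot('wrist');S=shot('side');T=shot('top')
s=readout.sense();p=s['position']
print(p)
for n,c in zip('WST',(W,S,T)):
  print(n,proj(c,p),'z+20',proj(c,p+[0,0,20]),'z+40',proj(c,p+[0,0,40]),'cap',proj(c,[608.5,3.8,107]))
  for ce,st in blobs(c,45,85,amin=60)[0]: print(ce,st) if np.hypot(*(ce-proj(c,p)))<60 else 0
im=cv2.resize(S['color'][120:190,310:390],(600,525),interpolation=2)
for P,col in ((p,(255,0,0)),(p+[0,0,30],(255,255,0))):
  u=proj(S,P); cv2.circle(im,tuple(int(x) for x in (u-[310,120])*7.5),5,col,-1)
cv2.imwrite('pics/s3.png',im[:,:,::-1])
E
```

```text
[608.98490843   4.27843807  98.86260505]
W [258.2 216. ] z+20 [258.2 229.1] z+40 [258.2 245.5] cap [257.3 221.6]
[259.5 207.9] [231, 188, 58, 39, 1594]
S [347.6 161.7] z+20 [349.4 155.4] z+40 [351.2 148.8] cap [348.2 159.3]
[348.9 162.2] [342, 156, 14, 14, 155]
T [241.4  86.6] z+20 [241.  83.] z+40 [240.5  79.3] cap [241.5  85.3]
```

View pics/s3.png

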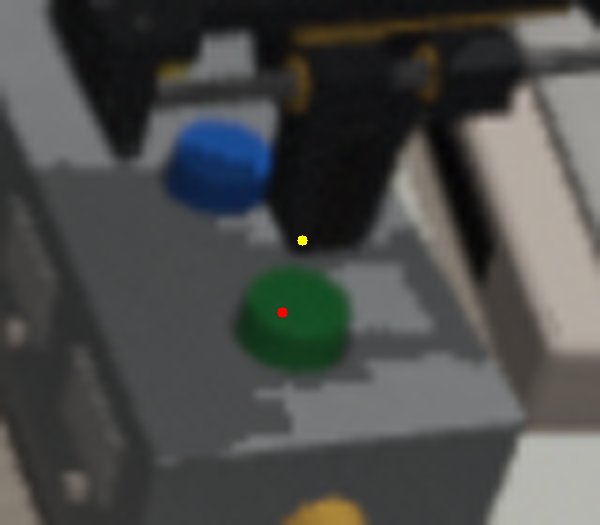

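Run:
```python
from h import *
W=shot('wrist','w4.png');S=shot('side')
p=readout.sense()['position']
for z in (98,110,120,130): print(z,onz(S,(352.4,153),z),'capS',onz(S,(349.6,160),107))
f=lambda a,b,z:p+a*np.array([.986,.168,0])+b*np.array([-.168,.986,0])+[0,0,z]
print('W tip front',proj(W,f(0,9,0)),proj(W,f(17,9,0)),proj(W,f(-17,9,0)),proj(W,f(0,9,20)), 'f',W['intrinsics'][0][0],S['pose'][:3,3])
im=W['color'][170:270,180:340]
cv2.imwrite('pics/w4.png',cv2.resize(im,(800,500),interpolation=2)[:,:,::-1])
```

```text
98 [627.1  36.8  98. ] capS [611.4   1.4 107. ]
110 [621.8  23.  110. ] capS [611.4   1.4 107. ]
120 [617.3  11.5 120. ] capS [611.4   1.4 107. ]
130 [612.9  -0.  130. ] capS [611.4   1.4 107. ]
W tip front [257.7 201.4] [286.3 201.4] [229.  201.5] [257.6 213. ] f 318.84074632856465 [ 382.034389   -596.05565874  648.61929307]
```

View pics/w4.png

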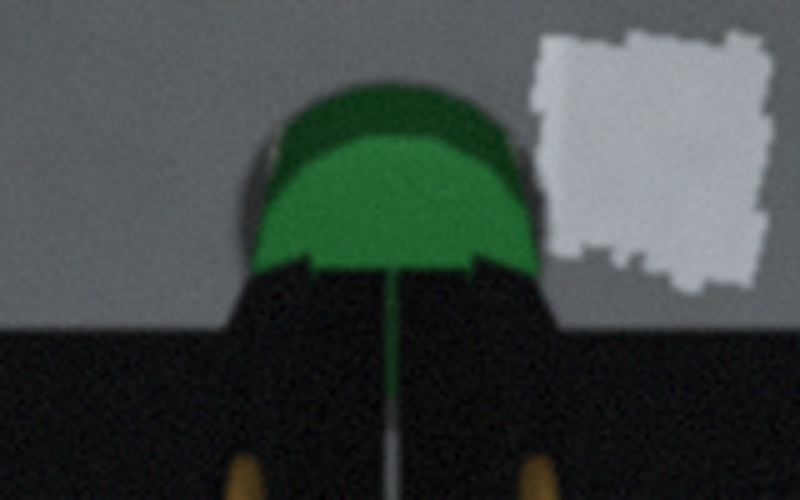

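Both cameras put the actual fingertips about 30 mm above the reported TCP: the tip row is 224 against a predicted 201, and the side ray gives z≈128. The cap has not been touched yet. I'll keep going down in small steps, watching the force.

```bash
python3 -m crank '[{"offset":[0,0.004,0],"dr":[0,0,0],"fingers":0},{"offset":[0,0.004,0],"dr":[0,0,0],"fingers":0},{"offset":[0,0.003,0],"dr":[0,0,0],"fingers":0}]'; python3 -m crank '[{"offset":[0,0.003,0],"dr":[0,0,0],"fingers":0},{"offset":[0,0.003,0],"dr":[0,0,0],"fingers":0}]'
python3 - <<'E'
from h import *
S=shot('side');p=readout.sense();print(p['position'],p['contact_force'])
im=cv2.resize(S['color'][120:190,310:390],(600,525),interpolation=2)
cv2.imwrite('pics/s5.png',im[:,:,::-1])
E
```

```text
t: 5.0
position: [609.4, 4.3, 87.7]
orientation: [-89.8, -0.0, 9.7]
contact_force: [-0.3, -0.6, -0.7]
width: 0.4
t: 5.25
position: [609.2, 4.3, 81.0]
orientation: [-89.8, 0.0, 9.7]
contact_force: [0.1, 0.1, 0.1]
width: 0.4
[608.81797239   4.34662537  80.53468103] [ 0.89670376  0.0042326  -0.0917408 ]
```

View pics/s5.png

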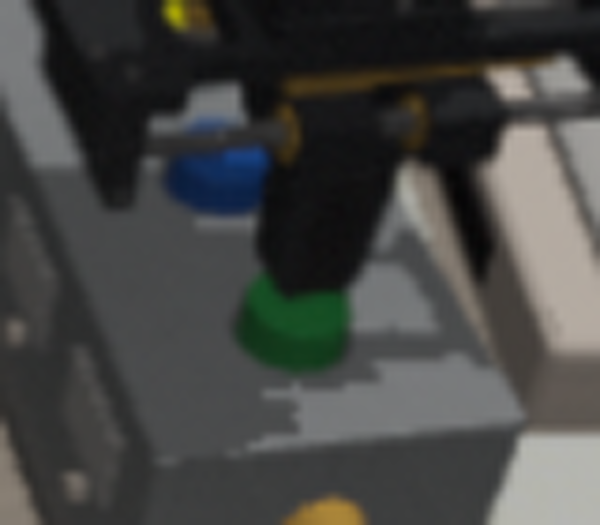

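The tips are now just above the cap at crop (318,297), with still no contact. I'll continue with gentle steps.

```bash
for i in 1 2 3; do python3 -m crank '[{"offset":[0,0.003,0],"dr":[0,0,0],"fingers":0}]' | grep -E 'pos|force'; done
```

```text
position: [609.0, 4.4, 77.6]
contact_force: [-0.1, -0.2, -0.6]
position: [609.0, 4.4, 74.3]
contact_force: [-1.3, -0.9, -0.0]
position: [609.1, 4.3, 71.4]
contact_force: [-0.7, -0.9, 3.8]
```

Contact shows at a reported z of about 73, so the offset is about 34 mm. I'll press to the stop.

```bash
for i in 1 2 3 4; do python3 -m crank '[{"offset":[0,0.003,0],"dr":[0,0,0],"fingers":0}]' | grep -E 'pos|force'; done
```

```text
position: [609.5, 4.3, 68.9]
contact_force: [-0.9, -0.4, 4.4]
position: [609.8, 4.3, 66.3]
contact_force: [-0.9, -0.0, 4.2]
position: [610.1, 4.3, 63.5]
contact_force: [-3.2, -0.3, 13.5]
position: [611.1, 4.3, 63.3]
contact_force: [-8.7, 0.2, 26.4]
```

Hard stop reached at reported 63.4, which corresponds to a real 98, so the offset is +34.5 mm. Now let up.

```bash
python3 -m crank '[{"offset":[-0.001,-0.004,0],"dr":[0,0,0],"fingers":0},{"offset":[0,-0.008,0],"dr":[0,0,0],"fingers":0},{"offset":[0,-0.012,0],"dr":[0,0,0],"fingers":0},{"offset":[0,-0.018,0],"dr":[0,0,0],"fingers":0},{"offset":[0,-0.020,0],"dr":[0,0,0],"fingers":1},{"offset":[0,-0.005,0],"dr":[0,0,0],"fingers":1},{"offset":[0,0,0],"dr":[0,0,0],"fingers":1},{"offset":[0,0,0],"dr":[0,0,0],"fingers":1}]'
python3 - <<'E'
from h import *
W=shot('wrist');S=shot('side');s=readout.sense();print(s['position'],s['orientation'],s['width'])
for n,c in (('W',W),('S',S)):
  for ce,st in blobs(c,45,85,amin=100)[0]: print(n,ce,st,onz(c,ce,137))
cv2.imwrite('pics/v6.png',np.hstack([cv2.resize(W['color'],(400,300)),cv2.resize(S['color'][100:220,270:430],(400,300))])[:,:,::-1])
E
```

```text
t: 7.18
position: [609.8, 3.9, 133.7]
orientation: [-89.8, -0.2, 9.7]
contact_force: [0.2, 0.5, 0.1]
width: 38.4
[609.59188642   3.98197117 133.39038478] [-89.81928732  -0.15741528   9.67438458] 46.38365857433749
W [256.8 213.5] [229, 181, 56, 63, 2640] [608.9   6.4 137. ]
W [497.8 342.6] [486, 329, 25, 24, 325] [782.5 -57.1 137. ]
S [326.1  17.9] [321, 13, 12, 11, 102] [671.8 805.4 137. ]
S [350.9 155.4] [343, 147, 17, 18, 222] [604.7 -16.3 137. ]
S [461.  225.5] [428, 196, 65, 56, 1677] [ 785.9 -213.1  137. ]
```

View pics/v6.png

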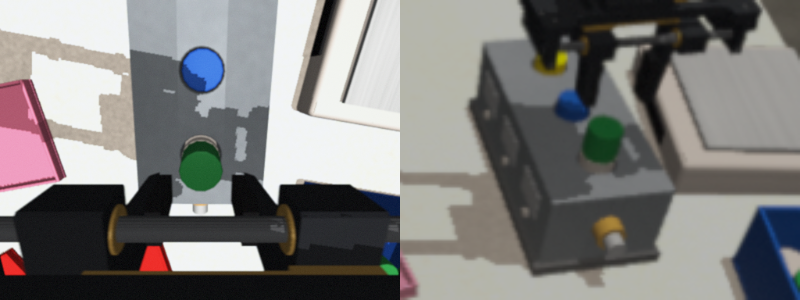

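The green cartridge has sprung up at wrist crop (201,160) and side crop (603,140). Blue and yellow are still low. The fingers open astride it, so I'll finish opening and descend to grip the cap.

```bash
python3 -m crank '[{"offset":[0,0,0.001],"dr":[0,0,0],"fingers":1},{"offset":[0,0,0],"dr":[0,0,0],"fingers":1},{"offset":[0,0.018,0],"dr":[0,0,0],"fingers":1},{"offset":[0,0.018,0],"dr":[0,0,0],"fingers":1},{"offset":[0,0.012,0],"dr":[0,0,0],"fingers":1},{"offset":[0,0.003,0],"dr":[0,0,0],"fingers":1},{"offset":[0,0,0],"dr":[0,0,0],"fingers":1}]'
```

```text
t: 8.15
position: [607.0, 5.3, 75.2]
orientation: [-89.7, 0.2, 9.7]
contact_force: [0.6, 0.5, -0.1]
width: 88.0
```

```bash
python3 -m crank '[{"offset":[0.002,0.003,-0.001],"dr":[0,0,0],"fingers":1},{"offset":[0,0,0],"dr":[0,0,0],"fingers":0.4},{"offset":[0,0,0],"dr":[0,0,0],"fingers":0.3},{"offset":[0,-0.0005,0],"dr":[0,0,0],"fingers":0.3},{"offset":[0,-0.0005,0],"dr":[0,0,0],"fingers":0.3},{"offset":[0,-0.0005,0],"dr":[0,0,0],"fingers":0.3},{"offset":[0,-0.0005,0],"dr":[0,0,0],"fingers":0.3},{"offset":[0,-0.0005,0],"dr":[0,0,0],"fingers":0.3}]' 20
python3 -m crank '[{"offset":[0,-0.0005,0],"dr":[0,0,0],"fingers":0.2},{"offset":[0,-0.0005,0],"dr":[0,0,0],"fingers":0.2}]' 20
```

```text
t: 9.15
position: [610.8, 4.6, 76.7]
orientation: [-89.8, -0.0, 9.7]
contact_force: [0.6, -0.1, -0.6]
width: 33.1
t: 9.4
position: [610.5, 4.6, 77.5]
orientation: [-89.8, 0.0, 9.7]
contact_force: [0.3, -0.2, -0.2]
width: 33.2
```

Gripped at 33 mm. Lift straight up, gently at first.

```bash
python3 -m crank '[{"offset":[-0.001,-0.006,0],"dr":[0,0,0],"fingers":0.2},{"offset":[0,-0.010,0],"dr":[0,0,0],"fingers":0.2},{"offset":[0,-0.015,0],"dr":[0,0,0],"fingers":0.2},{"offset":[0,-0.018,0],"dr":[0,0,0],"fingers":0.2},{"offset":[0,-0.018,0],"dr":[0,0,0],"fingers":0.2},{"offset":[0,-0.012,0],"dr":[0,0,0],"fingers":0.2},{"offset":[0,-0.006,0],"dr":[0,0,0],"fingers":0.2},{"offset":[0,0,0],"dr":[0,0,0],"fingers":0.2}]'
python3 - <<'E'
from h import *
W=shot('wrist');S=shot('side');s=readout.sense();print(s['position'],s['orientation'],s['width'])
cv2.imwrite('pics/v7.png',np.hstack([cv2.resize(W['color'],(400,300)),cv2.resize(S['color'][80:230,270:470],(400,300))])[:,:,::-1])
E
```

```text
t: 10.4
position: [610.9, 4.0, 171.2]
orientation: [-89.8, -0.2, 9.7]
contact_force: [0.5, 0.0, 0.2]
width: 33.5
[610.27095344   3.99899359 170.17167813] [-89.81752175  -0.13673121   9.6704348 ] 33.11995467386073
```

View pics/v7.png

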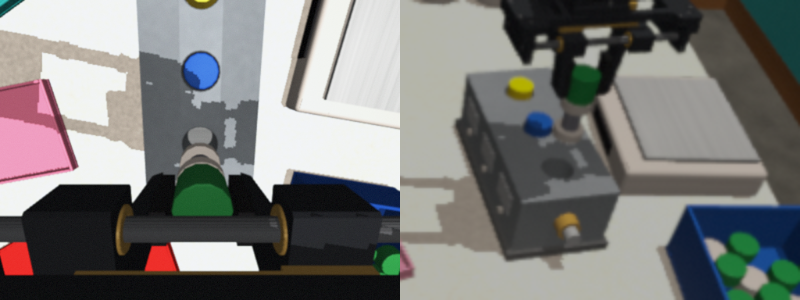

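The cartridge is out, held upright, and its bore is empty. Blue and yellow are still seated. I'll carry it to the tray.

```bash
python3 -m crank '[{"offset":[-0.008,0,-0.016],"dr":[0,0,0],"fingers":0.2},{"offset":[-0.016,0,-0.033],"dr":[0,0,0],"fingers":0.2},{"offset":[-0.016,0,-0.033],"dr":[0,0,0],"fingers":0.2},{"offset":[-0.016,0,-0.033],"dr":[0,0,0],"fingers":0.2},{"offset":[-0.016,0,-0.033],"dr":[0,0,0],"fingers":0.2},{"offset":[-0.016,0,-0.033],"dr":[0,0,0],"fingers":0.2},{"offset":[-0.010,0,-0.020],"dr":[0,0,0],"fingers":0.2},{"offset":[0,0,0],"dr":[0,0,0],"fingers":0.2}]'
```

```text
t: 11.5
position: [537.7, -222.5, 162.5]
orientation: [-89.7, 0.6, 9.6]
contact_force: [0.2, 0.4, -1.2]
width: 33.3
```

```bash
python3 -m crank '[{"offset":[0,0,-0.018],"dr":[0,0,-0.5],"fingers":0.2},{"offset":[0,0,0],"dr":[0,0,0],"fingers":0.2},{"offset":[0,0.02,0],"dr":[0,0,0],"fingers":0.2},{"offset":[0,0.025,0],"dr":[0,0,0],"fingers":0.2},{"offset":[0,0.025,0],"dr":[0,0,0],"fingers":0.2},{"offset":[0,0.015,0],"dr":[0,0,0],"fingers":0.2},{"offset":[0,0.005,0],"dr":[0,0,0],"fingers":0.2},{"offset":[0,0,0],"dr":[0,0,0],"fingers":0.2}]'
python3 - <<'E'
from h import *
S=shot('side');s=readout.sense();p=s['position'];print(p,s['orientation'],s['width'])
im=cv2.resize(S['color'][190:340,240:440],(800,600),interpolation=2)
for P,col in (((p[0],p[1],4),(255,255,255)),((p[0],p[1],p[2]-23.5),(0,255,255))):
  cv2.circle(im,tuple(int(x) for x in (proj(S,P)-[240,190])*4),4,col,-1)
cv2.imwrite('pics/v8.png',im[:,:,::-1])
E
```

```text
t: 12.5
position: [539.9, -236.0, 64.4]
orientation: [-89.5, 0.2, 9.9]
contact_force: [-0.6, -0.0, -1.0]
width: 33.3
[ 540.13560893 -236.14951156   64.77721796] [-89.48294078   0.19262773   9.89643649] 33.38115799554822
```

View pics/v8.png

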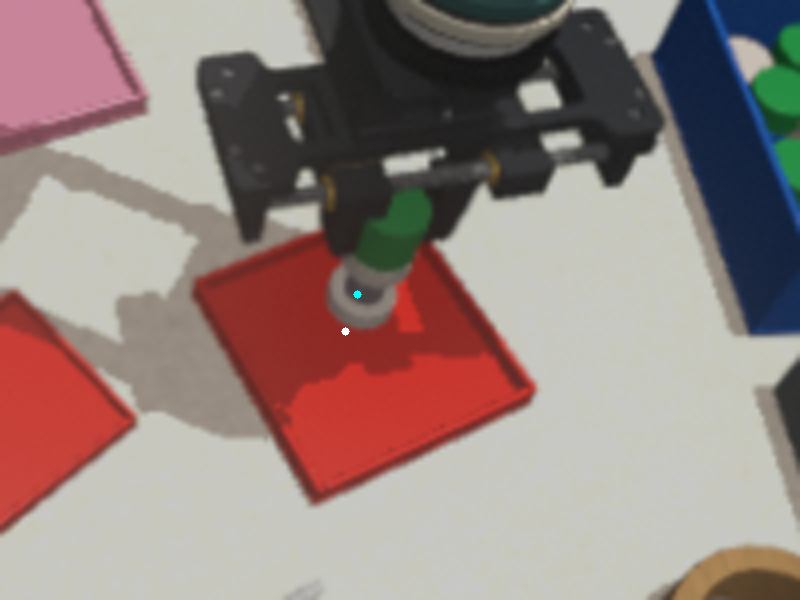

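The cartridge hangs upright over the large red tray, with the foot at crop (362,300) and the landing point at (345,331), well inside. I'll lower until it touches.

```bash
python3 -m crank '[{"offset":[0,0.006,-0.006],"dr":[-0.3,0,0],"fingers":0.2},{"offset":[0,0.012,0],"dr":[0,0,0],"fingers":0.2},{"offset":[0,0.006,0],"dr":[0,0,0],"fingers":0.2},{"offset":[0,0.003,0],"dr":[0,0,0],"fingers":0.2},{"offset":[0,0,0],"dr":[0,0,0],"fingers":0.2}]'; for i in 1 2 3; do python3 -m crank '[{"offset":[0,0.0015,0],"dr":[0,0,0],"fingers":0.2}]' | grep -E 'pos|ori|force'; done
```

```text
t: 13.18
position: [542.7, -243.5, 38.0]
orientation: [-89.9, 0.0, 9.9]
contact_force: [-0.4, -0.3, -0.5]
width: 33.5
position: [543.0, -243.5, 36.7]
orientation: [-90.0, -0.0, 9.9]
contact_force: [1.2, -0.3, -1.3]
position: [543.1, -243.6, 35.3]
orientation: [-90.0, -0.0, 9.9]
contact_force: [0.1, 0.9, -0.9]
position: [543.3, -243.7, 33.9]
orientation: [-90.0, -0.0, 9.9]
contact_force: [0.2, 0.5, -0.8]
```

```bash
for i in 1 2 3 4 5; do python3 -m crank '[{"offset":[0,0.0015,0],"dr":[0,0,0],"fingers":0.2}]' | grep -E 'pos|force'; done
```

```text
position: [543.3, -243.7, 32.3]
contact_force: [-0.2, 0.2, -0.1]
position: [543.4, -243.7, 30.8]
contact_force: [0.1, -0.7, -1.3]
position: [543.4, -243.7, 29.2]
contact_force: [0.1, 0.7, -0.7]
position: [543.5, -243.8, 28.0]
contact_force: [-1.9, -0.4, 9.0]
position: [543.8, -244.4, 28.0]
contact_force: [-4.3, -0.0, 13.2]
```

It touched down at about 28, as predicted. I'll relax the press, release slowly and check.

```bash
python3 -m crank '[{"offset":[-0.0003,-0.0005,0],"dr":[0,0,0],"fingers":0.2},{"offset":[0,-0.0005,0],"dr":[0,0,0],"fingers":0.45},{"offset":[0,-0.0005,0],"dr":[0,0,0],"fingers":0.5},{"offset":[0,-0.0005,0],"dr":[0,0,0],"fingers":0.7},{"offset":[0,-0.0005,0],"dr":[0,0,0],"fingers":0.9},{"offset":[0,-0.0005,0],"dr":[0,0,0],"fingers":0.9}]' 5
python3 -m crank '[{"offset":[0,-0.0005,0],"dr":[0,0,0],"fingers":0.9},{"offset":[0,-0.015,0],"dr":[0,0,0],"fingers":0.9},{"offset":[0,-0.03,0],"dr":[0,0,0],"fingers":0.9},{"offset":[0,-0.04,0],"dr":[0,0,0],"fingers":0.9},{"offset":[0,-0.04,0],"dr":[0,0,0],"fingers":0.9},{"offset":[0,-0.03,0],"dr":[0,0,0],"fingers":0.9},{"offset":[0,0,0],"dr":[0,0,0],"fingers":0.9},{"offset":[0,0,0],"dr":[0,0,0],"fingers":0.9}]'
python3 - <<'E'
from h import *
S=shot('side');W=shot('wrist');s=readout.sense();print(s['position'],s['width'],s['contact_force'])
im=np.hstack([cv2.resize(S['color'][100:325,270:420],(400,600)),cv2.resize(W['color'],(400,300)).repeat(2,0)])
cv2.imwrite('pics/v9.png',im[:,:,::-1])
E
```

```text
t: 14.92
position: [543.7, -244.5, 31.1]
orientation: [-90.1, -0.1, 9.9]
contact_force: [0.0, 0.2, 0.8]
width: 71.8
t: 15.92
position: [543.5, -244.4, 195.8]
orientation: [-90.2, -0.2, 9.9]
contact_force: [0.2, 0.4, -0.7]
width: 79.4
[ 543.40261705 -244.33010515  195.2815487 ] 79.17562046839711 [ 0.31573216 -0.53018527 -0.93789594]
```

View pics/v9.png

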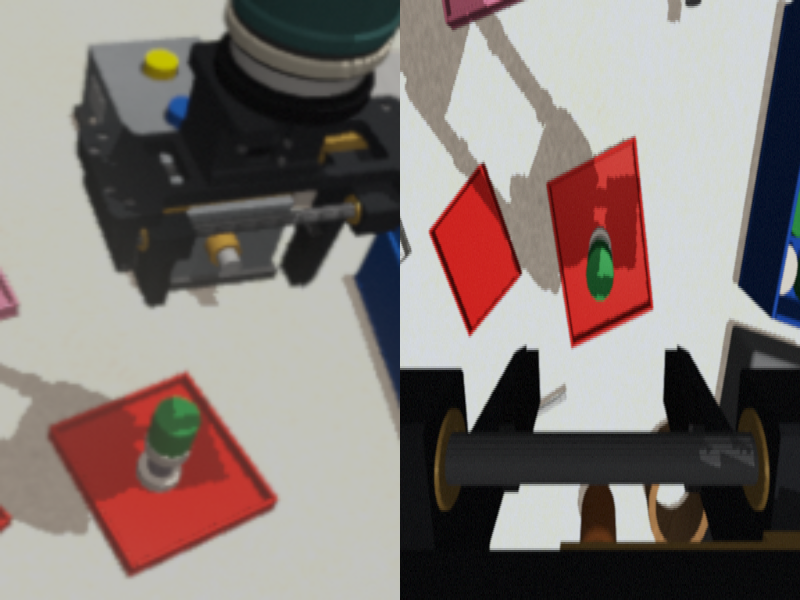

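The cartridge stands upright in the large red tray (side crop foot (160,470)), and the gripper is clear of everything. The blue and yellow caps are still low in the station. Handing in.

```bash
python3 -c "
from station import arm
print(arm.sign_off())"
```

```text
the job is handed in; nothing more can be done
None
```

The green cartridge is standing upright on its foot in the larger red tray, and I handed the job in at about 16 s of the 48 s allowed. I pressed it to its hard stop (up to 26 N at the wrist), it sprang up, and I gripped the cap and lifted it out. I then lowered it until it touched the tray floor, released it and backed away.

- **Final pictures:** The side and wrist views show the cartridge upright well inside the tray. The gripper is open, about 160 mm above its release height, with only noise-level force. Yellow is seated in its bay. Blue is partly hidden behind the gripper in the last side view, but both were seated just after the lift.
- **One disagreement:** The real fingertips were about 34 mm above the reported tool position. The first press attempt therefore met no force. The camera views showed the gap, contact confirmed it, and I used that offset for the grasp and placing. The touchdown in the tray came within about 1 mm of the height it predicted.
- **No other check failed.**

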